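Steady the rocking hinge jig on its levelling screw

ROBOT

A 6-joint arm with a two-finger parallel gripper is mounted at the origin on the work surface. World frame = base frame: x ahead of the robot, y to its left, z up, the work surface at z = 0. Lengths are in m, angles in rad, forces in N, time in s.
With the tool pointing down it reaches from about 0.375 to 0.9 m from the base axis. Payload 3.1 kg.
Tool frame: the origin (TCP) lies at the very end of the fingers, on their centre line; the grasp point (between the pads) lies 19 mm behind it (manip.pinch_z is the distance from the TCP to the grasp point, in m); z points along the fingers, y is the direction in which the jaws open and shut (so a half turn about z gives the same grasp; the last joint's range is limited). The gripper opens to 85 mm and grips with 20 to 120 N. Pads are 22 mm wide; open, the fingers measure 114 mm over their backs; the gripper's body (76 mm by 85 mm) begins 54 mm behind the grasp point. The pads swing forward as they close: fully open they stand 13 mm farther back than shut.
Start: joints at [-1.504, 0.527, 1.433, -0, 1.181, -0.178], TCP at [0.152, -0.606, 0.203] pointing down, gripper open.
Joint ranges: [-3.08, 3.08], [-0.75, 2.2], [0.22, 2.44], [-1.43, 4.57], [0, 2.65], [-2.85, 2.85]. Speed limits (rad/s): [2.79, 2.79, 3.14, 3.14, 3.14, 3.14].

INTERFACE

Orientations are given as a unit quaternion [x, y, z, w].
In Python, from station import manip gives the robot as it stands.
- The arm moves only by the tool drive_tool, never from a script. Its argument "increments" is a list of rows, each a list of 7 numbers: the closure in counts, from 0 (fully open) to 255 (shut), then the shift along the tool's x, y, z in cm, then the turn, a rotation vector about the tool's x, y, z in rad. A call has 1 to 20 rows; each row is the pose to reach, as a shift and turn from the pose commanded when the call began, along the tool's axes at that moment; what a row does not reach only later rows make up. A row lasts 1/10 s, in which the tool goes at most 50 mm and 8.59 degrees, less where a joint would pass 70% of its speed; a pose out of reach is approached as far as the arm can. A call with a gripper value outside its range is refused whole. The fingers move at their own pace and stop on an object; "force" is the grip in N (left out, the last holds). Time passes only in rows, so rows that repeat a pose let the fingers close. It gives the time, the measured TCP pose, the force and the opening at its end, in the units of the state.
- manip.sense(): the state, without advancing time (a new reading comes with each control period).
- manip.snapshot(name): name is "scene" or "top" or "wrist"; returns the picture (384x512x3 uint8, red, green, blue); there is no depth.
- manip.camera_model(name): a dict with "mtx" (3x3 intrinsics, pixels), "k1" (the pictures are not rectified: a ray, as slopes to the right and down, at radius r is drawn at 1 + k1 r^2 times it, then the intrinsics apply), "cam_to_world" (4x4, takes a point from camera to world coordinates). Camera axes: x right, y down, z forward; pixel columns grow to the right and rows downward; lengths in m; the calibration is good to about 2 mm. A picture is of the moment at which its call begins: read the wrist's pose just before it. camera_model takes no time and is no camera call; for the wrist camera it gives the pose at the moment of the call.
- manip.sign_off(): hands the job in, once; it reports no verdict.
The state is a dict: "t": time; "q": joint angles; "qd": joint speeds; "tau": joint torques, N m; "tcp_pos": TCP position; "tool_rot": TCP orientation; "force": force on the tool from outside, world axes, zero at the start; "ft_torque": the same for the moment, N m; "finger_gap": opening from 0.0 (shut) to 1.0 (fully open).
Only numpy, scipy, OpenCV 4.12 (cv2) and the standard library are available. Lean on these libraries where they do the work, as an engineer would, in place of code of your own. Each camera call takes 0.05 s, during which the arm holds its last target. There are 200 camera calls.

TASK

The hinge jig on the table rocks because one of its four red-winged levelling screws has been backed off and its foot hangs clear. Turn that screw clockwise until its wing is back in line with its white paint mark like the other three, so that all four feet carry the jig and it stands firm, then let go. Leave the jig where it stands.

Things in the scene. Friction and masses are not known exactly. Their poses are not given: they have to be found in the camera images.
- hinge_jig: loose 4 kg hinge jig: dark steel plate 220 (x) x 180 (y) x 12 mm, its top 47 mm above the table, with a grey V-block and two hinge knuckles near its middle (up to 96 mm above the table) and a red-winged levelling screw at each corner (x 88, y 68 mm from the centre). The slack one is at +x +y; the other three are locked. May stand at any yaw. Origin: on the table under the plate's centre, z up
- screw_grip (a point): centre of the slack screw's red wing, on the screw's axis, about 82 mm above the table at the start. The wing is a bar 50 mm long (x), 12 mm thick (y), 26 mm high (13 mm above and below this point); below it, 19 mm of air to the plate, with a 26 mm wide hub. The white mark on the plate beside each wing runs along the plate's x, inward of the screw
- slack_screw (a joint): turn of the slack screw in rad, growing clockwise from above; 0: wing in line with its mark, all feet loaded. Starts at -1.3 to -0.9; stops at -1.5 and 0.9. Screw, wing and foot sink 4 mm per rad until the foot meets the table at about -0.45; then the wing keeps its height and the corner is borne up. Friction 0.12 N m: it stays where it is left
- slack_foot: domed black rubber foot, 36 mm wide, under the slack screw, with its stem; origin at the centre of its underside. Hangs 1.5 to 3.5 mm clear of the table at the start, carries about 7 N with the wing at its mark. Too little turn leaves it unloaded; about 0.7 rad too far lifts the neighbouring feet (they give 1 mm per 12 N)

How it is judged:
By the outcome, as a careful person would: the job done as asked, in the order asked, and still so for the second after the job is handed in, with the robot touching nothing.
It also fails if it takes over 32 s, if anything falls off the work surface, if the arm or the gripper's body presses on something with over 40 N, if the wrist force passes 120 N, or if a joint passes its speed limit or range.

## Working session

There is one attempt and no reset: what is moved stays moved. The work goes in short steps, Python scripts to look and compute and a tool call to move; the robot and the scene stay as the last step left them, time stands still between calls to the robot, and variables do not carry over. Pictures are saved under pics/ and viewed, about 8 in all and at most 12, crops included, and the job is handed in when it is done.

Besides the shell and the picture viewer there is one more tool, called as name([rows], argument=value, ...), one row to a line, values as JSON. drive_tool: Moves the arm, as the interface text tells. Its arguments: {"type":"object","properties":{"increments":{"type":"array","items":{"type":"array","items":{"type":"number"}}},"force":{"type":"number"}},"required":["increments"]}

```bash
mkdir -p pics; ls
python3 - <<'E'
from station import manip
import cv2
s=manip.sense();print(s)
for n in("top","scene"):
    im=manip.snapshot(n);cv2.imwrite(f"pics/{n}0.png",cv2.cvtColor(im,cv2.COLOR_RGB2BGR))
    print(n,manip.camera_model(n))
print(manip.pinch_z)
E
```

```text
pics
{'t': 0.0, 'q': array([-1.50348383e+00,  5.28450228e-01,  1.43388373e+00, -5.25770526e-06,
        1.18138682e+00, -1.78484967e-01]), 'qd': array([-1.74686751e-03,  1.80787646e-03,  7.15325183e-04, -7.31479696e-05,
       -1.25813173e-03,  7.50654496e-04]), 'tau': array([-1.94138542e-03, -4.42357349e+01, -1.78025419e+01, -2.78303114e-04,
        8.54203856e-03,  5.17500879e-06]), 'tcp_pos': array([ 0.15206533, -0.60543446,  0.20224937]), 'tool_rot': array([ 9.92456767e-01,  1.22590511e-01,  5.66893706e-05, -1.06255083e-03]), 'force': array([ 0.1500501 , -0.12514684, -0.50029993]), 'ft_torque': array([ 0.1048118 , -0.00966791,  0.00769488]), 'finger_gap': 1.002098180111149}
top {'mtx': array([[413.44244003,   0.        , 250.73260792],
       [  0.        , 413.44244003, 185.0579584 ],
       [  0.        ,   0.        ,   1.        ]]), 'k1': 0.022286035845256014, 'cam_to_world': array([[ 1.76753700e-04, -9.91236879e-01,  1.32096248e-01,
         4.89361986e-01],
       [-9.99978126e-01,  6.98191938e-04,  6.57719994e-03,
         4.08125481e-02],
       [-6.61179167e-03, -1.32094521e-01, -9.91215073e-01,
         8.08383187e-01],
       [ 0.00000000e+00,  0.00000000e+00,  0.00000000e+00,
         1.00000000e+00]])}
scene {'mtx': array([[374.00342125,   0.        , 255.56715394],
       [  0.        , 374.00342125, 186.28923925],
       [  0.        ,   0.        ,   1.        ]]), 'k1': -0.12034705146802231, 'cam_to_world': array([[-0.37239335,  0.75817885, -0.53524576,  0.93399313],
       [ 0.92801842,  0.31057151, -0.20573564,  0.17927548],
       [ 0.01024767, -0.57333251, -0.8192587 ,  0.62092603],
       [ 0.        ,  0.        ,  0.        ,  1.        ]])}
0.0187
```

View pics/top0.png

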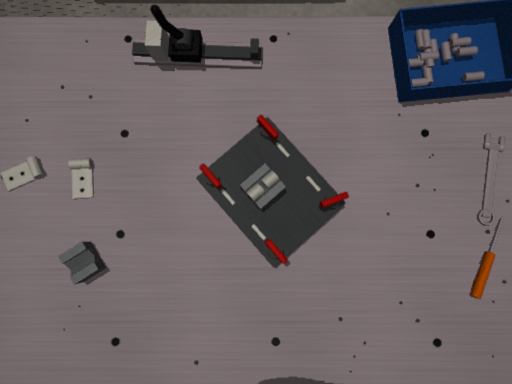

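View pics/scene0.png

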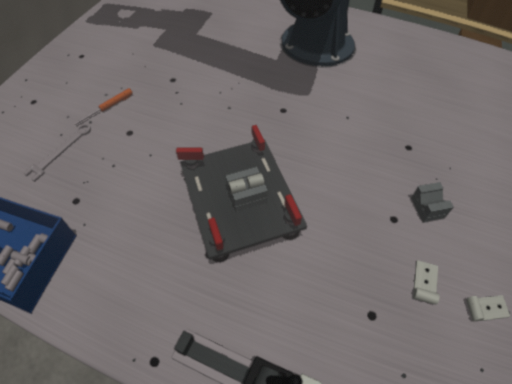

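The top view shows the slack wing at about (335,199), roughly 70° off its mark. The locked wings are at (268,127), (210,176) and (277,251). Next I'll measure them.

```bash
cat > h.py <<'E'
import numpy as np, cv2
from station import manip
from scipy.spatial.transform import Rotation as R
def plane(name,px,z,cm=None):
    c=cm or manip.camera_model(name);K=c["mtx"];px=np.atleast_2d(px).astype(float)
    d=(px-K[:2,2])/[K[0,0],K[1,1]];u=d.copy()
    for _ in range(8): u=d/(1+c["k1"]*(u**2).sum(1,keepdims=True))
    r=np.c_[u,np.ones(len(u))]@c["cam_to_world"][:3,:3].T;o=c["cam_to_world"][:3,3]
    return (o+r*((z-o[2])/r[:,2])[:,None])[:,:2]
def wings(name,im,z,cm=None,amin=40):
    f=im.astype(int);m=((f[...,0]>90)&(f[...,1]<45)&(f[...,2]<45)).astype(np.uint8)
    n,l,st,_=cv2.connectedComponentsWithStats(m);out=[]
    for i in range(1,n):
        if st[i,4]<amin: continue
        ys,xs=np.nonzero(l==i);P=plane(name,np.c_[xs,ys],z,cm)
        (c,(w,h),_)=cv2.minAreaRect((P*1000).astype(np.float32))
        e,v=np.linalg.eigh(np.cov((P-P.mean(0)).T));v=v[:,1]
        out.append((P.mean(0),np.array(c)/1000,np.degrees(np.arctan2(v[1],v[0]))%180,st[i,4],(w,h)))
    return out
E
python3 - <<'E'
from h import *
for n in("top","scene"):
    im=cv2.cvtColor(cv2.imread(f"pics/{n}0.png"),cv2.COLOR_BGR2RGB)
    print(n)
    for w in wings(n,im,.093 if n=="top" else .085): print(*w)
s=manip.sense();print(R.from_quat(s["tool_rot"]).as_matrix().round(3))
E
```

```text
top
[0.69128978 0.01548653] [0.69131226 0.01539283] 41.219712265828775 154 (47.34198760986328, 10.838762283325195)
[0.60240637 0.11735011] [0.60280829 0.11761305] 41.532182372666 164 (47.01372146606445, 10.857292175292969)
[ 0.56039028 -0.09965038] [ 0.56034387 -0.09966438] 111.38606318471318 168 (10.880629539489746, 47.01540756225586)
[0.47116346 0.00214762] [0.47131662 0.00216996] 41.126671872719754 181 (48.020320892333984, 10.912787437438965)
scene
[0.6029487  0.11825946] [0.60122333 0.11761736] 43.78802650697054 43 (45.973445892333984, 7.597784042358398)
[0.69143612 0.0169176 ] [0.69098621 0.01653113] 41.23581455330245 152 (45.35529327392578, 10.182024955749512)
[[ 0.97   0.243 -0.   ]
 [ 0.243 -0.97   0.002]
 [ 0.    -0.002 -1.   ]]
```

```bash
cat >> h.py <<'E'
def inc(x,y,z,wyaw):
    s=manip.sense();M=R.from_quat(s["tool_rot"]).as_matrix()
    yaw=np.arctan2(M[1,0],M[0,0]);T=R.from_euler("z",wyaw,degrees=True)*R.from_euler("x",np.pi)
    print("t",s["t"],"yaw",np.degrees(yaw),"shift cm",(M.T@(np.array([x,y,z])-s["tcp_pos"])*100).round(2),"rot",(R.from_matrix(M).inv()*T).as_rotvec().round(3))
E
python3 -c "
from h import *
inc(.5602,-.0997,.14,111.4)"
```

```text
t 0.1 yaw 14.082958369435614 shift cm [ 51.89 -39.11   6.33] rot [-1.000e-03 -2.000e-03 -1.699e+00]
```

drive_tool([
  [90, 51.9, -39.1, 6.3, 0, 0, -1.7],
  [90, 51.9, -39.1, 6.3, 0, 0, -1.7],
  [90, 51.9, -39.1, 6.3, 0, 0, -1.7],
  [90, 51.9, -39.1, 6.3, 0, 0, -1.7],
  [90, 51.9, -39.1, 6.3, 0, 0, -1.7],
  [90, 51.9, -39.1, 6.3, 0, 0, -1.7],
  [90, 51.9, -39.1, 6.3, 0, 0, -1.7],
  [90, 51.9, -39.1, 6.3, 0, 0, -1.7],
  [90, 51.9, -39.1, 6.3, 0, 0, -1.7],
  [90, 51.9, -39.1, 6.3, 0, 0, -1.7],
  [90, 51.9, -39.1, 6.3, 0, 0, -1.7],
  [90, 51.9, -39.1, 6.3, 0, 0, -1.7],
  [90, 51.9, -39.1, 6.3, 0, 0, -1.7],
  [90, 51.9, -39.1, 6.3, 0, 0, -1.7],
  [90, 51.9, -39.1, 6.3, 0, 0, -1.7],
  [90, 51.9, -39.1, 6.3, 0, 0, -1.7],
  [90, 51.9, -39.1, 6.3, 0, 0, -1.7],
  [90, 51.9, -39.1, 6.3, 0, 0, -1.7],
  [90, 51.9, -39.1, 6.3, 0, 0, -1.7],
  [90, 51.9, -39.1, 6.3, 0, 0, -1.7],
], force=30)

```text
t: 2.1
tcp_pos: [0.5601, -0.1014, 0.1404]
tool_rot: [0.563, 0.826, 0.0, 0.0]
force: [-0.2, 0.3, -0.5]
finger_gap: 0.649
```

Run:
```python
from h import *
inc(.5602,-.0997,.064,111.4)
cm=manip.camera_model("wrist");im=manip.snapshot("wrist");cv2.imwrite("pics/w1.png",im[...,::-1])
for w in wings("wrist",im,.095,cm): print(*w)
print(manip.sense()["finger_gap"],manip.sense()["tcp_pos"])
```

```text
t 2.1 yaw 111.40914661225816 shift cm [0.15 0.07 7.64] rot [0. 0. 0.]
[ 0.47413923 -0.00211808] [ 0.47269846 -0.00196957] 42.00594150712422 149 (47.00198745727539, 5.007652282714844)
[0.67697175 0.01424269] [0.68113849 0.01374372] 45.65102384491194 202 (48.037925720214844, 13.856807708740234)
[ 0.55810145 -0.10295822] [ 0.55617853 -0.09725497] 111.89303216909336 616 (10.908920288085938, 51.65165710449219)
0.649632129628246 [ 0.56020474 -0.10118538  0.14034727]
```

View pics/w1.png

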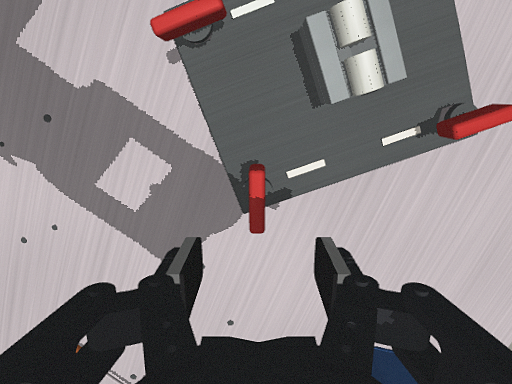

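The wrist view shows the wing at (257,200), centred between the open pads and parallel to them. I'll go down and grip.

drive_tool([
  [90, 0.15, 0.05, 2.5, 0, 0, 0],
  [90, 0.15, 0.05, 5, 0, 0, 0],
  [90, 0.15, 0.05, 7.0, 0, 0, 0],
  [90, 0.15, 0.05, 7.6, 0, 0, 0],
  [90, 0.15, 0.05, 7.6, 0, 0, 0],
  [90, 0.15, 0.05, 7.6, 0, 0, 0],
  [255, 0.15, 0.05, 7.6, 0, 0, 0],
  [255, 0.15, 0.05, 7.6, 0, 0, 0],
  [255, 0.15, 0.05, 7.6, 0, 0, 0],
  [255, 0.15, 0.05, 7.6, 0, 0, 0],
  [255, 0.15, 0.05, 7.6, 0, 0, 0],
  [255, 0.15, 0.05, 7.6, 0, 0, 0],
  [255, 0.15, 0.05, 7.6, 0, 0, 0],
  [255, 0.15, 0.05, 7.6, 0, 0, 0],
], force=30)

```text
t: 3.55
tcp_pos: [0.5589, -0.1, 0.0647]
tool_rot: [0.562, 0.827, -0.001, -0.001]
force: [-4.4, -3.2, 3.6]
finger_gap: 0.112
```

drive_tool([
  [255, 0, -0.1, 0, 0, 0, 0],
  [255, 0, -0.12, 0.04, 0, 0, 0.1],
  [255, 0, -0.12, 0.08, 0, 0, 0.2],
  [255, 0, -0.12, 0.12, 0, 0, 0.3],
  [255, 0, -0.12, 0.16, 0, 0, 0.4],
  [255, 0, -0.12, 0.2, 0, 0, 0.5],
  [255, 0, -0.12, 0.24, 0, 0, 0.6],
  [255, 0, -0.12, 0.28, 0, 0, 0.7],
  [255, 0, -0.12, 0.3, 0, 0, 0.8],
  [255, 0, -0.12, 0.3, 0, 0, 0.8],
  [255, 0, -0.12, 0.3, 0, 0, 0.8],
])

```text
t: 4.65
tcp_pos: [0.5593, -0.0996, 0.0625]
tool_rot: [0.84, 0.542, 0.0, 0.0]
force: [-3.3, -0.1, 7.8]
finger_gap: 0.116
```

Run:
```python
from h import *
inc(.559,-.0997,.062,41.3);s=manip.sense();print(s["force"],s["ft_torque"])
im=manip.snapshot("top");cv2.imwrite("pics/top2.png",im[...,::-1])
for w in wings("top",im,.093): print(*w)
```

```text
t 4.65 yaw 65.67734747974986 shift cm [-0.02 -0.03  0.05] rot [ 0.001 -0.     0.425]
[-3.30517217 -0.14958991  7.8215751 ] [-0.13574607  0.48056965  0.04343259]
[0.69025658 0.01553713] [0.69070416 0.01584252] 42.304814587010014 168 (47.27341842651367, 11.487958908081055)
[0.60139157 0.11682245] [0.60207422 0.11741621] 41.253603878276095 178 (47.98518753051758, 11.943221092224121)
[0.47173318 0.00311054] [0.47152023 0.00299274] 41.366757303370065 199 (49.173065185546875, 11.869184494018555)
```

drive_tool([
  [255, 0, 0, 0, 0, 0, 0.1],
  [255, 0, 0, 0, 0, 0, 0.2],
  [255, 0, 0, 0, 0, 0, 0.3],
  [255, 0, 0, 0, 0, 0, 0.38],
  [255, 0, 0, 0, 0, 0, 0.42],
  [255, 0, 0, 0, 0, 0, 0.42],
  [255, 0, 0, 0, 0, 0, 0.42],
  [255, 0, 0, 0, 0, 0, 0.42],
])

```text
t: 5.5
tcp_pos: [0.5594, -0.0991, 0.0624]
tool_rot: [0.935, 0.355, 0.0, 0.0]
force: [-2.6, 1.1, 7.5]
finger_gap: 0.112
```

Run:
```python
from h import *
inc(.559,-.0997,.062,41.3);s=manip.sense();print(s["force"],s["ft_torque"])
im=manip.snapshot("wrist");cv2.imwrite("pics/w2.png",im[...,::-1])
```

```text
t 5.5 yaw 41.610422036908545 shift cm [-0.07  0.02  0.04] rot [ 0.    -0.001  0.005]
[-2.64140248  1.06396883  7.47647726] [0.10339874 0.47825301 0.07603657]
```

View pics/w2.png

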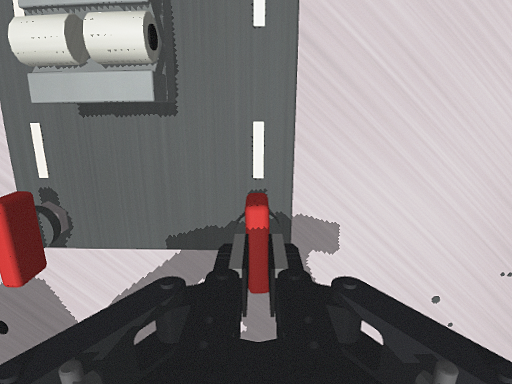

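The wing (columns 246–268) lines up with its white mark (column 258). I'll release and rise.

drive_tool([
  [90, 0, 0, 0, 0, 0, 0],
  [90, 0, 0, 0, 0, 0, 0],
  [90, 0, 0, 0, 0, 0, 0],
  [90, 0, 0, 0, 0, 0, 0],
  [90, 0, 0, 0, 0, 0, 0],
  [90, 0, 0, -1, 0, 0, 0],
  [90, 0, 0, -3, 0, 0, 0],
  [90, 0, 0, -6, 0, 0, 0],
  [90, 0, 0, -10, 0, 0, 0],
  [90, -5, 0, -12, 0, 0, 0],
  [90, -10, 0, -12, 0, 0, 0],
  [90, -13, 0, -12, 0, 0, 0],
  [90, -13, 0, -12, 0, 0, 0],
  [90, -13, 0, -12, 0, 0, 0],
])

```text
t: 6.95
tcp_pos: [0.462, -0.1863, 0.182]
tool_rot: [0.935, 0.354, 0.001, 0.0]
force: [-0.2, -1.2, 1.2]
finger_gap: 0.652
```

Run:
```python
from h import *
s=manip.sense();print(s["t"],s["tcp_pos"],s["force"])
cm=manip.camera_model("wrist");W=manip.snapshot("wrist");T=manip.snapshot("top");S=manip.snapshot("scene")
for n,im,z in(("top",T,.092),("wrist",W,.092),("scene",S,.085)):
    print(n)
    for w in wings(n,im,z,cm if n=="wrist" else None): print(*w)
a=cv2.resize(T[80:300,150:400],(400,352),interpolation=3);b=cv2.resize(S[100:280,140:344],(400,352),interpolation=3)
cv2.imwrite("pics/f.png",np.hstack([a,b])[...,::-1])
```

```text
6.95 [ 0.46198836 -0.18633214  0.18196707] [-0.24198428 -1.24504141  1.19438055]
top
[0.6916443  0.01663063] [0.69183936 0.0167112 ] 41.712039807704315 162 (47.611507415771484, 11.0089750289917)
[0.60222279 0.11847903] [0.60267902 0.11868227] 41.67042462675997 169 (47.850181579589844, 11.342455863952637)
[ 0.56086101 -0.09841916] [ 0.5608208  -0.09854982] 43.43081778536944 174 (47.33015823364258, 9.991111755371094)
[0.47107285 0.00321835] [0.47108105 0.00320048] 41.446987560890705 191 (48.961875915527344, 11.267647743225098)
wrist
[ 4.67372881e-01 -2.29609632e-04] [0.46731696 0.00049803] 41.232056847818455 300 (46.10529327392578, 11.006574630737305)
[ 0.55441266 -0.10228744] [ 0.55491296 -0.10141277] 43.665479194845915 263 (43.34461975097656, 11.296308517456055)
scene
[0.69411908 0.01936039] [0.69096234 0.01710115] 45.63431120691674 95 (45.77185821533203, 10.366935729980469)
```

View pics/f.png

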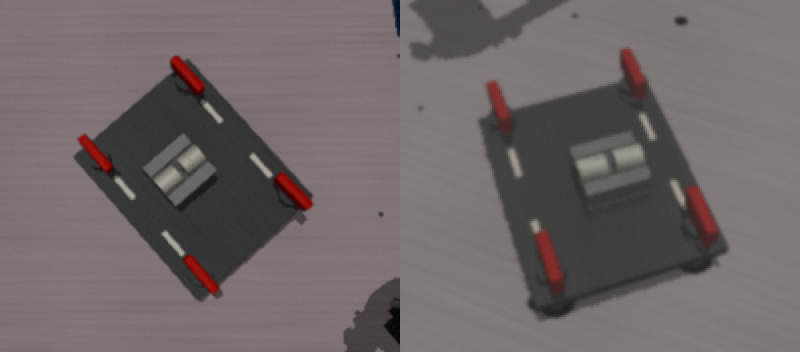

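The final picture shows all four wings in line with their marks. The turned wing is about 1.8° (0.03 rad) short of the others, well within what's needed. I'll hand in.

```bash
python3 -c "
from station import manip
print(manip.sign_off(),manip.sense()['t'])"
```

```text
the job is handed in; nothing more can be done
the job is handed in; nothing more can be done
```

I gripped the slack wing, turned it about 1.22 rad clockwise while following its sink, then let go. The gripper backed well clear before I handed in at about 7 s.

**Alignment:** In the last top picture the wing stands at 43.4°, against 41.4–41.7° for the three locked ones. That leaves it about 0.03 rad short of its mark; a fit to the last wrist picture gave 43.7°.

**Jig position:** It stayed put to within about 1 mm. The wing centres in the top pictures shifted by roughly 1.1–1.3 mm in y.

**Forces:** The highest reading at the end of any move was about 8 N. I did not log readings during the moves.

**Not checked directly:** I did not measure the load on the foot or test the jig for rocking. That all four feet carry is inferred from the wing angle.

**Disagreement:** The wrist camera placed the wing centres about 4–7 mm away from the top camera's positions. I went by the top camera, which agreed with the jig's geometry and with the grasp. The scene camera's final fit found only one of the four wings, so it added nothing to the check.

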